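# Set the dial of the tipping ball dispenser and let out the small ball

## Robot

A 6-joint arm with a two-finger parallel gripper is mounted at the origin on a cart in front of the work surface, level with it; the furniture and walls round the work are solid. World frame = base frame: x ahead of the robot, y to its left, z up, the work surface at z = 0. Lengths are in m, angles in rad, forces in N, time in s.
With the tool pointing down it reaches from about 0.425 to 0.95 m from the base axis. Payload 3.5 kg.
Tool frame: the origin (TCP) lies midway between the tips of the shut fingers; the grasp point (between the pads) lies 19 mm behind it; z points along the fingers, y is the line along which they close (so a half turn about z gives the same grasp; the last joint's range is limited). The gripper opens to 85 mm and grips with 20 to 120 N. Pads are 22 mm wide; open, the fingers measure 114 mm over their backs; the gripper's body (76 mm by 85 mm) begins 54 mm behind the grasp point. The pads swing forward as they close: fully open they stand 13 mm farther back than shut.
Start: joints at [1.189, 0.286, 1.577, -0, 1.279, -0.15], TCP at [0.155, 0.657, 0.231] pointing down, gripper open.
Joint ranges: [-2.77, 2.77], [-0.9, 2.22], [0.21, 2.48], [-1.53, 4.67], [0.24, 2.81], [-2.84, 2.84]. Speed limits (rad/s): [2.79, 2.79, 3.14, 3.14, 3.14, 3.14].

## Interface

Orientations are given as a unit quaternion [x, y, z, w].
In Python, from plant import ctrl gives the robot as it stands. The module is installed in compiled form; this text tells all that it offers.
- The arm moves only by the shell command python3 -m inch 'ROWS' [FORCE]. ROWS is JSON, a list of rows, each a list of 5 numbers: the closure, from 0 (fully open) to 1 (shut), then the shift along the tool's x, y, z in m, then the turn about the tool's z in degrees. A call has 1 to 5 rows; each row is the pose to reach, as a shift and turn from the pose commanded when the call began, along the tool's axes at that moment; what a row does not reach only later rows make up. A row lasts 1/12 s, in which the tool goes at most 41.7 mm and 7.16 degrees, less where a joint would pass 70% of its speed; a pose out of reach is approached as far as the arm can. A call with a gripper value outside its range is refused whole. The fingers move at their own pace and stop on an object; FORCE is the grip in N (left out, the last holds). Time passes only in rows, so rows that repeat a pose let the fingers close. It gives the time, the measured TCP pose, the force, the opening and the grip force at its end, in the units of the state.
- ctrl.get_state(): the state, without advancing time (a new reading comes with each control period).
- ctrl.read_camera(name): name is "scene" or "top"; returns a dict with "pixels" (400x640x3 uint8, red, green, blue), "depth" (400x640 float32, m along the optical axis (not along the pixel's ray), 0 where there is no reading), "fx", "fy", "cx", "cy" (pixels), "xyz" and "rotation" of the camera in the world. Camera axes: x right, y down, z forward; pixel columns grow to the right and rows downward; lengths in m; the calibration is good to about 2 mm. A picture is of the moment at which its call begins.
- ctrl.sign_off(): hands the job in; it is judged then, once.
Trained networks look in a picture, given as the dict that the camera call returned (one of the last four; its "shot" number tells which), for a name from the list of things; names that differ only in an ending like _2 or _b are one class to them, and where a whole thing is asked for, a point or a joint stands for the part that bears it (a point fixed in the world has none). Each returns a list of dicts, best first, with "score" (0 to 1); they miss things now and then, are a little off and sometimes report something else, mostly with a low value. They report only what shows in the picture. A call takes as long as a camera call. They do not tell look-alikes from the thing itself.
- ctrl.spot_in(query, picture): "at" ([column, row] in pixels, amid what is visible of it).
- ctrl.tip_of(query, picture): "at" ([column, row] in pixels: a listed point, or the origin of a listed thing).
The state is a dict: "time": time; "qpos": joint angles; "dq": joint speeds; "joint_efforts": joint torques, N m; "eef_pos": TCP position; "tcp_rot": TCP orientation; "contact_force": force on the tool from outside, world axes, zero at the start; "wrist_torque": the same for the moment, N m; "opening": opening from 0.0 (shut) to 1.0 (fully open); "finger_force": force on a finger pad.
Only numpy, scipy, OpenCV 4.12 (cv2) and the standard library are available. Lean on these libraries where they do the work, as an engineer would, in place of code of your own. Each camera call takes 0.05 s, during which the arm holds its last target. There are 200 camera calls.

## Task

A small and a large bearing ball got mixed in the tipping dispenser. Turn its dial until the middle-sized hole stands at the outlet of the tray, the one that lets the small ball through and holds the large one back; then press the paddle down to tip the tray, so that the small ball drops into the steel cup below, and let the tray spring back with the large ball still in it.

Things in the scene. Friction and masses are not known exactly. Their poses are not given: they have to be found in the camera images.
- dispenser: Aluminium and dark steel bench dispenser, fixed. Base 215 x 150 mm; origin on the bench under the tray's pivot; x along the tray from its low rear end (-75 mm) to the outlet (x 70, y 0), y left, z up. Pivot along y at z 110. Tray 38 wide, walls up to z 132 at rest. Steel cup fixed under the outlet: centre x 72, y 0, 50 mm wide, rim z 58. Outlet's floor is a dial disc, 114 mm wide, top z 114.
- dial (a joint): Turn of the disc about its upright axis (x 70, y -36 on the dispenser), rad, anticlockwise from above; -1.35 to 1.35, stays where left (0.05 N m friction). It has three round holes 36 mm from the axis. At 0 the middle one (22 mm) is at the outlet, at -1.15 the smallest (9 mm), at +1.15 the largest (34 mm). Starts between -1.25 and -0.8.
- knob_grip (a point): On the dial's axis, in the black bar knob standing on the disc, 10 mm below the knob's top. The bar is 44 mm long, 12 mm wide, from z 132 to z 164. It lies along the dispenser's y axis when the dial is at 0 and turns with the dial; its end with the white line points at the middle hole. Keep fingertips above the tray's walls (z 132).
- paddle_top (a point): Centre of the top of the paddle, a black ribbed plate 44 x 44 mm on the tray's left side: x 90, y 60, z 120 on the dispenser at rest. Pressed with 4 to 8 N it goes down, tipping the tray nose-down up to 25 degrees to a stop (then x 86, z 81). From about 12 degrees the balls roll to the outlet; hold it down 1 to 2 s. Released, the tray springs back.
- small_ball: Steel bearing ball, 12 mm diameter, lying in the tray's low rear end in front of the large one. Origin at its centre.
- large_ball: Steel bearing ball, 28 mm diameter, lying at the very rear of the tray. Origin at its centre.
Not all that is in view belongs to the job. What is shaped like the large_ball but orange is not meant.

How it is judged:
By the outcome, as a careful person would: the job done as asked, in the order asked, and still so for the second after the job is handed in, with the robot touching nothing.
It also fails if it takes over 45 s, if anything falls off the work surface, if the arm or the gripper's body presses on something with over 40 N, if the wrist force passes 120 N, or if a joint passes its speed limit or range.

## Working session

There is one attempt and no reset: what is moved stays moved. The work goes in short steps, Python scripts to look and compute and a shell command to move; the robot and the scene stay as the last step left them, time stands still between calls to the robot, and variables do not carry over. Pictures are saved under pics/ and viewed, at most 10 in all, crops included, and the job is handed in when it is done.

```bash
mkdir -p pics
cat > h.py <<'E'
import numpy as np, cv2
from plant import ctrl
from scipy.spatial.transform import Rotation as R
def world(p,u,v,depth=None,z=None):
    Rm=np.array(p["rotation"]); 
    if Rm.shape!=(3,3): Rm=R.from_quat(Rm.ravel()).as_matrix()
    ray=Rm@np.array([(u-p["cx"])/p["fx"],(v-p["cy"])/p["fy"],1.])
    o=np.array(p["xyz"])
    if z is not None: return o+ray*(z-o[2])/ray[2]
    if depth is None:
        w=p["depth"][int(v)-1:int(v)+2,int(u)-1:int(u)+2]; depth=np.median(w[w>0])
    return o+ray*depth
E
python3 - <<'E'
from h import *
for n in("top","scene"):
    p=ctrl.read_camera(n)
    cv2.imwrite(f"pics/{n}0.png",p["pixels"][:,:,::-1]); np.savez(f"{n}0.npz",**p)
    print(n,p["xyz"],np.round(p["rotation"],3).tolist(),p["fx"])
    for q in("dispenser","knob_grip","paddle_top","small_ball","large_ball"):
        for d in ctrl.tip_of(q,p)[:3]:
            print(q,np.round(d["at"],1),round(d["score"],2),np.round(world(p,*d["at"]),4))
s=ctrl.get_state();print(s["tcp_rot"],s["eef_pos"],s["time"])
E
```

```text
top [ 0.39888345 -0.01886701  0.96146045] [-0.696, 0.716, -0.044, 0.047] 377.0384483113729
dispenser [330.7 215.1] 0.6 [ 0.4751 -0.0381  0.1091]
knob_grip [334.8 169.1] 0.97 [ 0.5699 -0.0488  0.1616]
knob_grip [336.4 234.3] 0.63 [ 0.4306 -0.0489  0.1278]
paddle_top [292. 175.] 0.56 [0.5679 0.0472 0.1202]
small_ball [336.  222.4] 0.57 [ 0.4581 -0.0495  0.1111]
large_ball [382.6 226.9] 0.64 [ 0.4495 -0.1674  0.0269]
large_ball [403.6 209.2] 0.52 [ 0.4922 -0.222   0.0258]
large_ball [337.6 232.3] 0.41 [ 0.4349 -0.0516  0.1286]
scene [-0.09889826 -0.34487265  0.75004885] [0.78, -0.475, 0.211, -0.35] 506.9079832994851
dispenser [317.4 262.2] 0.64 [ 0.4866 -0.0433  0.009 ]
knob_grip [340.9 181.9] 0.71 [ 0.5745 -0.0477  0.148 ]
paddle_top [297.1 182. ] 0.96 [0.5656 0.0419 0.1208]
paddle_top [341.3 183. ] 0.15 [ 0.5701 -0.0505  0.1497]
large_ball [409.  292.6] 0.77 [ 0.4834 -0.2292  0.0265]
large_ball [373.1 299.8] 0.76 [ 0.4418 -0.1775  0.0231]
large_ball [363.5 335. ] 0.73 [ 0.3673 -0.1911  0.0228]
[1.15654266e-01 9.93289530e-01 2.83388676e-05 1.23066565e-05] [0.15504401 0.65695027 0.23135488] 0.6
```

Run:
```python
import cv2
t=cv2.imread("pics/top0.png")[120:270,240:440]; cv2.imwrite("pics/topc.png",cv2.resize(t,None,fx=4,fy=4,interpolation=cv2.INTER_CUBIC))
```

```text
(no output)
```

View pics/topc.png

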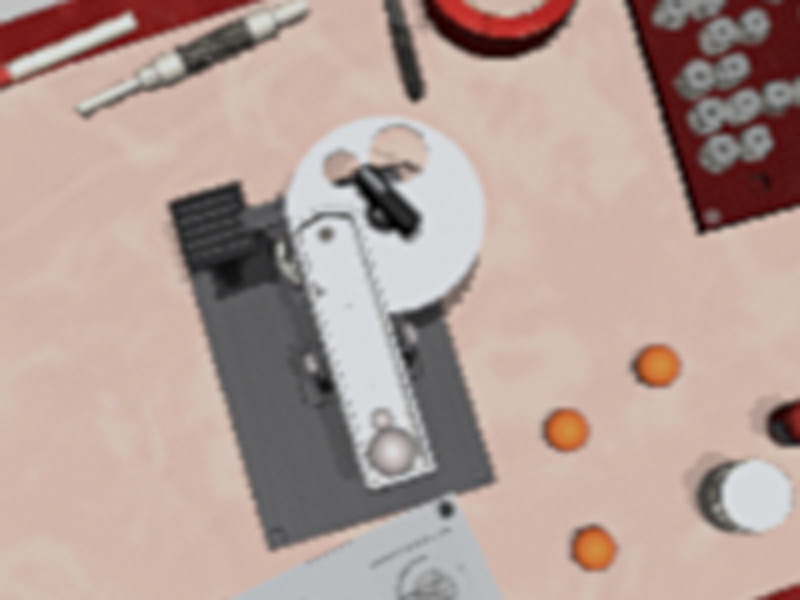

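View pics/scene0.png

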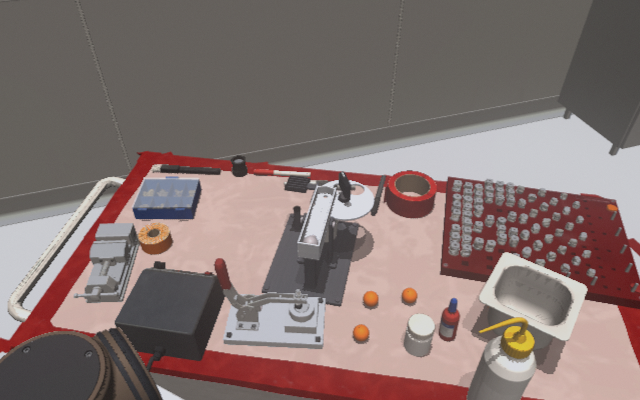

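The top crop (scale 4, offset 240,120) shows the disc at about (385,215), the knob bar from (362,170) to (412,230) and the paddle at (208,224). The steel balls lie in the tray at (382,418) and (392,450). The large-ball look-alikes at (657,365), (566,430) and (594,548) are orange, so the large ball meant is the steel one in the tray.

Run:
```python
from h import *
p=dict(np.load("top0.npz")); 
for k in("fx","fy","cx","cy"): p[k]=float(p[k])
full=lambda x,y:(240+x/4-.375,120+y/4-.375)
W=lambda x,y,z:world(p,*full(x,y),z=z)[:2]
# point correspondences (crop px, z) -> local xy
obs=[((208,224),.120,(90,60)),((385,215),.114,(70,-36)),((326,213),.132,None),((401,487),.132,None)]
g=cv2.cvtColor(p["pixels"],cv2.COLOR_RGB2GRAY)
# depth-based: knob top, paddle
H=np.zeros((400,640));XY=np.zeros((400,640,2))
for v in range(120,270):
  for u in range(240,440):
    d=p["depth"][v,u]
    if d>0: w=world(p,u,v,depth=d);H[v,u]=w[2];XY[v,u]=w[:2]
def blob(m,name):
    n,l,s,c=cv2.connectedComponentsWithStats(m.astype(np.uint8)); 
    for i in range(1,n):
        if s[i,4]>12:
            P=XY[l==i].astype(np.float32); print(name,s[i,4],c[i],cv2.minAreaRect(P*1000))
blob((H>.152)&(H<.18)&(g<110),"knob")
blob((H>.113)&(H<.127)&(g<90),"paddle")
blob((H>.124)&(H<.14),"traywalls")
disc=(H>.104)&(H<.119)&(g>140); blob(disc,"disc")
for n,x,y,z in(("disc",385,215,.114),("midhole",342,163,.114),("bighole",400,148,.114),("small",382,418,.108),("large",392,450,.115),("paddle",208,224,.12),("trayrear",401,487,.132)): print(n,W(x,y,z))
```

```text
knob 107 [336.92523364 169.3364486 ] ((570.1909790039062, -53.55889892578125), (42.77716827392578, 11.45192813873291), 42.24956512451172)
paddle 367 [294.13896458 176.52861035] ((566.7239379882812, 36.358089447021484), (42.571834564208984, 59.859500885009766), 15.038947105407715)
paddle 21 [334.28571429 174.80952381] ((565.5451049804688, -48.134220123291016), (19.637269973754883, 6.985806465148926), 43.20964813232422)
paddle 21 [340.42857143 203.66666667] ((500.1960754394531, -60.96213912963867), (21.21245002746582, 5.968964099884033), 13.262345314025879)
paddle 22 [319.40909091 209.63636364] ((487.5889892578125, -12.267468452453613), (21.435209274291992, 7.292850017547607), 6.564998149871826)
traywalls 14 [334.07142857 172.35714286] ((568.0178833007812, -47.574241638183594), (31.66305923461914, 1.352323293685913), 42.29954147338867)
traywalls 288 [328.04861111 202.11458333] ((501.6459045410156, -33.27232360839844), (172.37904357910156, 41.27733612060547), 15.455819129943848)
traywalls 77 [338.01298701 232.32467532] ((434.6730651855469, -52.663848876953125), (19.733522415161133, 20.874027252197266), 25.1276912689209)
disc 1094 [340.83820841 172.43235832] ((576.7079467773438, -59.537559509277344), (112.7666015625, 95.65603637695312), 45.18728256225586)
disc 746 [328.76809651 201.89544236] ((504.1117858886719, -34.55840301513672), (135.25547790527344, 31.633068084716797), 15.027169227600098)
disc [ 0.57002588 -0.05274369]
midhole [ 0.60112514 -0.02905337]
bighole [ 0.60897175 -0.06264995]
small [ 0.45442621 -0.047455  ]
large [ 0.43590708 -0.05223207]
paddle [0.56651635 0.04808079]
trayrear [ 0.41485681 -0.05580653]
```

Yaw is about 15°, the dial axis is at (0.570, -0.053), and the bar lies at 42° in the world. That puts the dial at about -63°, so it needs +63° anticlockwise. Moving over now.

```bash
python3 -m inch '[[0,-0.024,-0.025,0,0],[0,-0.047,-0.05,0,0],[0,-0.071,-0.074,0,0],[0,-0.095,-0.099,0,0],[0,-0.118,-0.124,0,0]]'
python3 -m inch '[[0,-0.024,-0.025,0,0],[0,-0.047,-0.05,0,0],[0,-0.071,-0.074,0,0],[0,-0.095,-0.099,0,0],[0,-0.118,-0.124,0,0]]'
```

```text
time: 1.02
eef_pos: [0.242, 0.5078, 0.2314]
tcp_rot: [0.115, 0.993, 0.0, 0.0]
contact_force: [0.3, 0.0, 1.0]
opening: 1.001
finger_force: 0.0
time: 1.43
eef_pos: [0.3283, 0.3599, 0.2317]
tcp_rot: [0.116, 0.993, 0.0, 0.0]
contact_force: [0.8, -0.4, -0.1]
opening: 0.999
finger_force: 0.0
```

```bash
python3 -m inch '[[0,-0.024,-0.025,0,0],[0,-0.047,-0.05,0,0],[0,-0.071,-0.074,0,0],[0,-0.095,-0.099,0,0],[0,-0.118,-0.124,0,0]]'
python3 -m inch '[[0,-0.024,-0.025,0,0],[0,-0.047,-0.05,0,0],[0,-0.071,-0.074,0,0],[0,-0.095,-0.099,0,0],[0,-0.118,-0.124,0,0]]'
python3 -m inch '[[0,-0.024,-0.025,0,0],[0,-0.047,-0.05,0,0],[0,-0.071,-0.074,0,0],[0,-0.095,-0.099,0,0],[0,-0.095,-0.0995,0,0]]'
python3 -m inch '[[0,0,0,0,7],[0,0,0,0,14],[0,0,0,0,21],[0,0,0,0,28],[0,0,0,0,35]]'
python3 -m inch '[[0,0,0,0,7],[0,0,0,0,14],[0,0,0,0,21],[0,0,0,0,28],[0,0,0,0,35]]'
```

```text
time: 1.85
eef_pos: [0.4148, 0.212, 0.2318]
tcp_rot: [0.116, 0.993, 0.0, 0.001]
contact_force: [0.5, 0.9, 0.8]
opening: 1.0
finger_force: 0.0
time: 2.27
eef_pos: [0.5012, 0.0641, 0.2317]
tcp_rot: [0.116, 0.993, 0.0, 0.001]
contact_force: [0.7, 0.2, 0.5]
opening: 0.999
finger_force: 0.0
time: 2.68
eef_pos: [0.5723, -0.0578, 0.2315]
tcp_rot: [0.118, 0.993, -0.001, 0.001]
contact_force: [-1.4, -0.3, -0.7]
opening: 0.998
finger_force: 0.0
time: 3.1
eef_pos: [0.5698, -0.0524, 0.2314]
tcp_rot: [0.412, 0.911, 0.0, -0.0]
contact_force: [-0.0, -0.6, 1.2]
opening: 1.004
finger_force: 0.0
time: 3.52
eef_pos: [0.5698, -0.0523, 0.2314]
tcp_rot: [0.667, 0.745, 0.0, -0.0]
contact_force: [-0.3, -0.3, 1.3]
opening: 1.004
finger_force: 0.0
```

```bash
python3 -m inch '[[0,0,0,0,7],[0,0,0,0,14],[0,0,0,0,21],[0,0,0,0,28],[0,0,0,0,35]]'
python3 -m inch '[[0,0,0,0,7],[0,0,0,0,14],[0,0,0,0,19.5],[0,0,0,0,19.5]]'
python3 - <<'E'
from h import *
s=ctrl.get_state();M=R.from_quat(s["tcp_rot"]).as_matrix();print(M.round(3),np.degrees(np.arctan2(M[1,1],M[0,1])),s["qpos"],s["eef_pos"])
print(M.T@(np.array([.570,-.053,.138])-s["eef_pos"]))
E
```

```text
time: 3.93
eef_pos: [0.5698, -0.0523, 0.2314]
tcp_rot: [0.86, 0.51, 0.0, -0.0]
contact_force: [0.7, 0.1, -1.2]
opening: 0.998
finger_force: 0.0
time: 4.27
eef_pos: [0.5698, -0.0524, 0.2315]
tcp_rot: [0.933, 0.36, 0.0, -0.0]
contact_force: [-0.3, 0.8, -0.8]
opening: 1.01
finger_force: 0.0
[[ 0.741  0.671  0.   ]
 [ 0.671 -0.741  0.   ]
 [ 0.    -0.    -1.   ]] -47.85735608754286 [-2.68981675e-01  6.11428053e-02  1.83350930e+00  1.72311627e-04
  1.24691348e+00  5.66231929e-01] [ 0.56983088 -0.05237506  0.23145969]
[-0.00030816  0.00058291  0.09345961]
```

```bash
python3 -m inch '[[0,0,0,0.03,0],[0,0,0,0.06,0],[0,0,0,0.08,0],[0,0,0,0.093,0],[0,0,0,0.093,0]]' 30
python3 -m inch '[[0.5,0,0,0,0],[0.7,0,0,0,0],[1,0,0,0,0],[1,0,0,0,0],[1,0,0,0,0]]' 30
python3 -m inch '[[1,0,0,0,0],[1,0,0,0,0],[1,0,0,0,0]]' 30
```

```text
time: 4.68
eef_pos: [0.5678, -0.0521, 0.1348]
tcp_rot: [0.933, 0.361, -0.003, -0.002]
contact_force: [0.7, 0.4, 0.0]
opening: 0.996
finger_force: 0.0
time: 5.1
eef_pos: [0.5708, -0.0531, 0.1397]
tcp_rot: [0.933, 0.36, 0.001, 0.001]
contact_force: [-0.3, 0.2, -0.0]
opening: 0.301
finger_force: 0.0
time: 5.35
eef_pos: [0.5715, -0.054, 0.1395]
tcp_rot: [0.933, 0.36, 0.001, 0.002]
contact_force: [3.1, -4.1, -0.2]
opening: 0.136
finger_force: 35.0
```

Gripped the 12 mm bar; now turning 63° anticlockwise, which is negative about the tool's z.

```bash
python3 -m inch '[[1,0,0,0,-5],[1,0,0,0,-10],[1,0,0,0,-15],[1,0,0,0,-20],[1,0,0,0,-25]]'
python3 -m inch '[[1,0,0,0,-5],[1,0,0,0,-10],[1,0,0,0,-15],[1,0,0,0,-20],[1,0,0,0,-25]]'
python3 -m inch '[[1,0,0,0,-5],[1,0,0,0,-10],[1,0,0,0,-13],[1,0,0,0,-13],[1,0,0,0,-13]]'
```

```text
time: 5.77
eef_pos: [0.5715, -0.054, 0.1395]
tcp_rot: [0.832, 0.555, 0.001, 0.002]
contact_force: [3.7, -3.7, 1.4]
opening: 0.134
finger_force: 35.0
time: 6.18
eef_pos: [0.5714, -0.054, 0.1395]
tcp_rot: [0.692, 0.722, 0.0, 0.002]
contact_force: [3.4, -4.2, 0.9]
opening: 0.132
finger_force: 35.0
time: 6.6
eef_pos: [0.5714, -0.0541, 0.1395]
tcp_rot: [0.607, 0.794, 0.0, 0.002]
contact_force: [4.5, -5.0, 0.5]
opening: 0.13
finger_force: 35.1
```

```bash
python3 -m inch '[[0.5,0,0,0,0],[0,0,0,0,0],[0,0,0,0,0],[0,0,0,0,0],[0,0,0,0,0]]'
python3 -m inch '[[0,0,0,-0.03,0],[0,0,0,-0.06,0],[0,0,0,-0.085,0],[0,0,0,-0.085,0]]'
python3 - <<'E'
from h import *
p=ctrl.read_camera("top"); s=ctrl.get_state(); M=R.from_quat(s["tcp_rot"]).as_matrix(); print(M.round(3),s["eef_pos"])
cv2.imwrite("pics/top1.png",cv2.resize(p["pixels"][120:270,240:440,::-1],None,fx=4,fy=4,interpolation=cv2.INTER_CUBIC))
q=ctrl.read_camera("scene");cv2.imwrite("pics/scene1.png",cv2.resize(q["pixels"][120:270,240:440,::-1],None,fx=4,fy=4,interpolation=cv2.INTER_CUBIC))
E
```

```text
time: 7.02
eef_pos: [0.5696, -0.0525, 0.1379]
tcp_rot: [0.607, 0.795, -0.0, -0.001]
contact_force: [0.1, 0.2, 0.5]
opening: 0.833
finger_force: 0.0
time: 7.35
eef_pos: [0.5731, -0.0535, 0.2302]
tcp_rot: [0.607, 0.795, 0.002, 0.005]
contact_force: [0.2, -0.1, 1.6]
opening: 1.001
finger_force: 0.0
[[-0.263  0.965  0.007]
 [ 0.965  0.263 -0.002]
 [-0.004  0.006 -1.   ]] [ 0.57195654 -0.05320451  0.22733426]
```

View pics/top1.png

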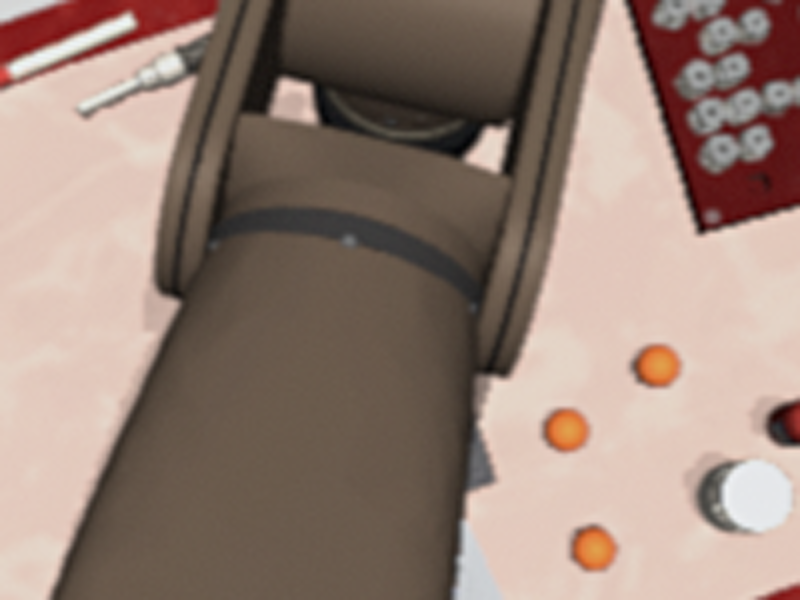

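View pics/scene1.png

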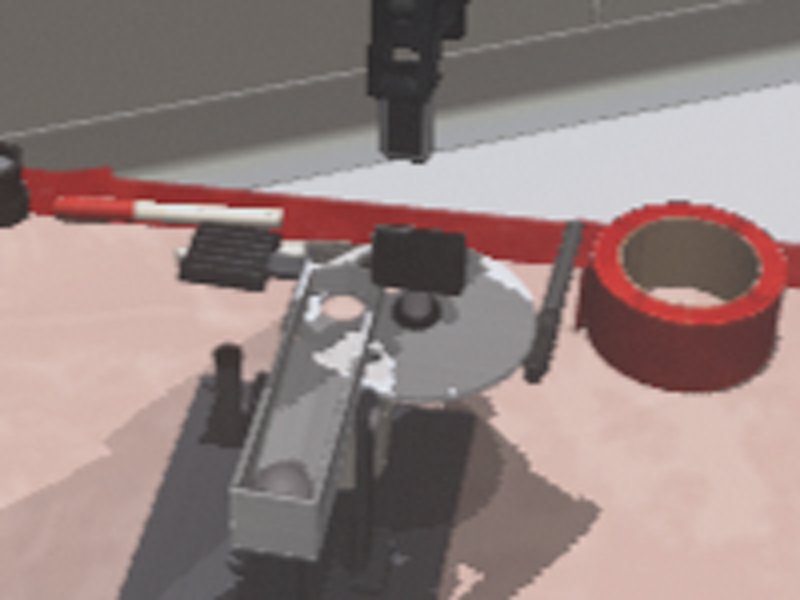

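Scene crop: the bar knob at (420,258) now lies across the tray and the middle hole at (343,307) is at the outlet. Large ball at the rear (283,480). I'll move over the paddle at (232,255) with the fingers shut and check the bar angle.

```bash
python3 -m inch '[[1,0.032,0.006,0,0],[1,0.064,0.012,0,0],[1,0.096,0.018,0,0],[1,0.096,0.018,0,0],[1,0.096,0.018,0,0]]'
python3 -m inch '[[1,0,0,0.025,0],[1,0,0,0.05,0],[1,0,0,0.07,0],[1,0,0,0.08,0],[1,0,0,0.08,0]]'
python3 - <<'E'
from h import *
p=ctrl.read_camera("scene"); g=cv2.cvtColor(p["pixels"],cv2.COLOR_RGB2GRAY)
P=[];Q=[]
for v in range(140,240):
  for u in range(270,400):
    d=p["depth"][v,u]
    if d>0:
      w=world(p,u,v,depth=d)
      if abs(w[0]-.57)<.04 and abs(w[1]+.053)<.04 and .14<w[2]<.175: P.append(w)
P=np.array(P);T=P[P[:,2]>.158]
for A in(P,T): print(len(A),cv2.minAreaRect((A[:,:2]*1000).astype(np.float32)),A[:,2].max())
s=ctrl.get_state();print(s["eef_pos"],s["opening"],s["contact_force"])
E
```

```text
time: 7.87
eef_pos: [0.5609, 0.046, 0.2212]
tcp_rot: [0.606, 0.795, -0.001, -0.002]
contact_force: [0.1, -0.1, 0.3]
opening: 0.3
finger_force: 0.0
time: 8.28
eef_pos: [0.5598, 0.0437, 0.1393]
tcp_rot: [0.608, 0.794, -0.002, -0.003]
contact_force: [0.2, 0.5, -0.5]
opening: -0.002
finger_force: 0.0
319 ((569.5512084960938, -57.464874267578125), (14.81575870513916, 44.23368453979492), 15.386910438537598) 0.16670666639268328
138 ((569.7513427734375, -56.994384765625), (14.484108924865723, 43.400108337402344), 17.50443458557129) 0.16670666639268328
[0.56118759 0.04374046 0.14151537] -0.00027839907726899706 [ 0.09465419 -0.24514543  0.42329082]
```

```bash
python3 -m inch '[[1,0.001,0.003,0.01,0],[1,0.001,0.003,0.018,0],[1,0.001,0.003,0.024,0],[1,0.001,0.003,0.03,0],[1,0.001,0.003,0.036,0]]'
python3 -m inch '[[1,0,0,0.005,0],[1,0,0,0.01,0],[1,0,0,0.014,0],[1,0,0,0.018,0],[1,0,0,0.02,0]]'
```

```text
time: 8.75
eef_pos: [0.5661, 0.0462, 0.1084]
tcp_rot: [0.607, 0.795, 0.001, 0.001]
contact_force: [0.1, 0.4, 4.3]
opening: 0.004
finger_force: 2.4
time: 9.17
eef_pos: [0.5644, 0.046, 0.087]
tcp_rot: [0.607, 0.795, -0.001, -0.0]
contact_force: [-0.5, -0.2, 5.6]
opening: -0.003
finger_force: 2.2
```

```bash
python3 -m inch '[[1,0,0,0.002,0],[1,0,0,0.004,0],[1,0,0,0.004,0],[1,0,0,0.004,0],[1,0,0,0.004,0]]'
for i in 1 2 3; do python3 -m inch '[[1,0,0,0,0],[1,0,0,0,0],[1,0,0,0,0],[1,0,0,0,0],[1,0,0,0,0]]' | grep -E "time|eef|contact"; done
python3 - <<'E'
from h import *
q=ctrl.read_camera("scene");cv2.imwrite("pics/scene2.png",cv2.resize(q["pixels"][120:270,240:440,::-1],None,fx=4,fy=4,interpolation=cv2.INTER_CUBIC))
E
```

```text
time: 9.58
eef_pos: [0.5649, 0.0462, 0.0834]
tcp_rot: [0.607, 0.795, 0.0, 0.0]
contact_force: [-1.0, -0.8, 3.8]
opening: -0.002
finger_force: 1.7
time: 10.0
eef_pos: [0.5649, 0.0462, 0.0834]
contact_force: [0.3, -0.9, 5.1]
time: 10.42
eef_pos: [0.5649, 0.0462, 0.0833]
contact_force: [0.6, -0.1, 4.4]
time: 10.83
eef_pos: [0.5649, 0.0462, 0.0833]
contact_force: [0.3, -0.4, 4.2]
```

View pics/scene2.png

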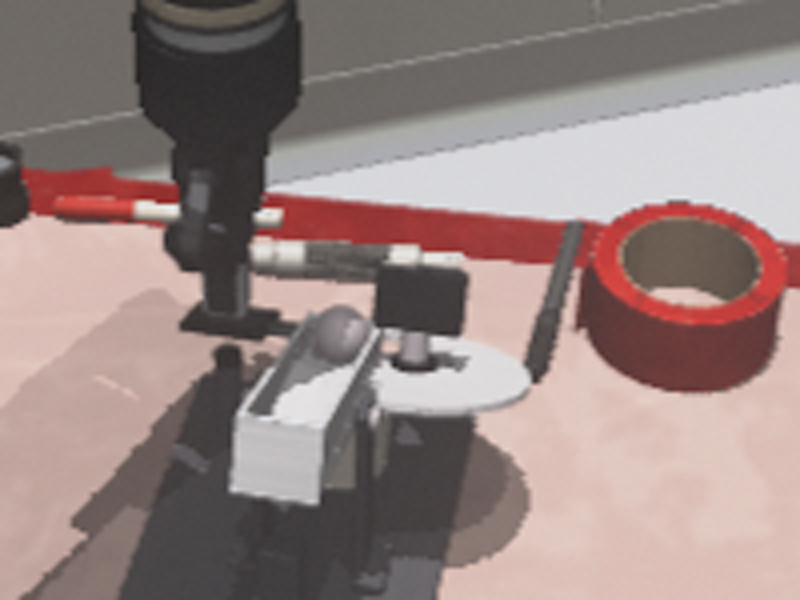

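The tray is tipped and the large ball sits at the outlet (340,333), held by the hole; no small ball shows in the tray. Releasing slowly, then clearing the view.

```bash
python3 -m inch '[[1,0,0,-0.005,0],[1,0,0,-0.01,0],[1,0,0,-0.015,0],[1,0,0,-0.02,0],[1,0,0,-0.025,0]]'
python3 -m inch '[[1,0,0,-0.005,0],[1,0,0,-0.01,0],[1,0,0,-0.015,0],[1,0,0,-0.02,0],[1,0,0,-0.03,0]]'
python3 -m inch '[[1,0,0,-0.03,0],[1,0,0,-0.06,0],[1,0,0,-0.09,0],[1,0.03,0,-0.09,0],[1,0.06,0,-0.09,0]]'
for i in 1 2; do python3 -m inch '[[1,0.035,0,0,0],[1,0.07,0,0,0],[1,0.105,0,0,0],[1,0.14,0,0,0],[1,0.14,0,0,0]]'; done
python3 - <<'E'
from h import *
ims=[]
for n in("scene","top"):
    q=ctrl.read_camera(n);ims.append(cv2.resize(q["pixels"][130:260,260:390,::-1],(400,400),interpolation=cv2.INTER_CUBIC))
    for k in("small_ball","large_ball"):
        for d in ctrl.spot_in(k,q)[:4]: print(n,k,np.round(d["at"]),round(d["score"],2),np.round(world(q,*d["at"]),3))
cv2.imwrite("pics/end.png",np.hstack(ims))
E
```

```text
time: 11.3
eef_pos: [0.5653, 0.0463, 0.1093]
tcp_rot: [0.607, 0.795, 0.0, 0.0]
contact_force: [2.5, 0.1, 2.6]
opening: -0.002
finger_force: 1.4
time: 11.72
eef_pos: [0.5627, 0.0463, 0.1366]
tcp_rot: [0.607, 0.795, -0.002, -0.002]
contact_force: [-0.4, -0.4, -0.4]
opening: 0.0
finger_force: 0.0
time: 12.13
eef_pos: [0.5502, 0.1036, 0.2316]
tcp_rot: [0.608, 0.794, 0.001, 0.002]
contact_force: [0.9, 1.0, 0.7]
opening: 0.004
finger_force: 0.0
time: 12.55
eef_pos: [0.5097, 0.2437, 0.2282]
tcp_rot: [0.605, 0.796, -0.0, -0.002]
contact_force: [0.6, 0.1, 0.7]
opening: -0.002
finger_force: 0.0
time: 12.97
eef_pos: [0.4733, 0.3782, 0.2282]
tcp_rot: [0.605, 0.796, -0.0, -0.001]
contact_force: [-0.1, -0.0, 0.2]
opening: -0.0
finger_force: 0.0
scene large_ball [374. 298.] 0.74 [ 0.444 -0.178  0.025]
scene large_ball [366. 334.] 0.65 [ 0.371 -0.193  0.023]
scene large_ball [327. 191.] 0.55 [ 0.55  -0.032  0.138]
scene large_ball [410. 296.] 0.45 [ 0.479 -0.232  0.025]
top large_ball [391. 259.] 0.57 [ 0.371 -0.184  0.027]
top large_ball [380. 226.] 0.52 [ 0.452 -0.162  0.027]
top large_ball [322. 181.] 0.49 [ 0.549 -0.021  0.139]
top large_ball [404. 210.] 0.48 [ 0.49  -0.222  0.024]
```

View pics/end.png

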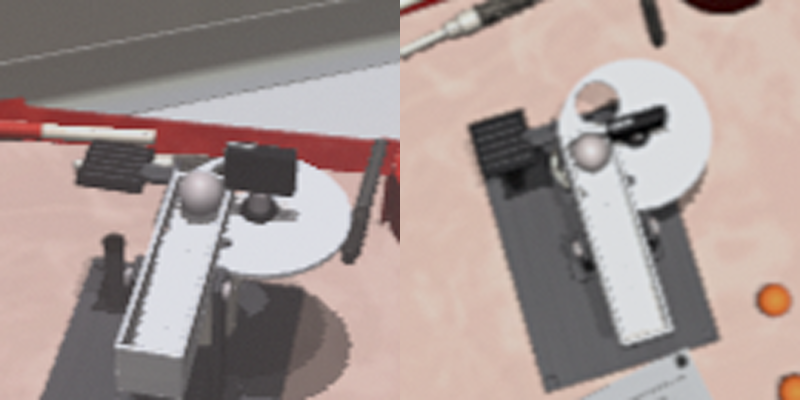

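The tray is back at rest, with the large steel ball seated at the outlet (left 202,193; right 592,153). One enlarged look will confirm no small ball is left in the tray and show what is visible of the cup.

Run:
```python
from h import *
ims=[]
for n,(u,v) in(("scene",(325,195)),("top",(322,180))):
    q=ctrl.read_camera(n)
    ims.append(cv2.resize(q["pixels"][v-25:v+25,u-25:u+25,::-1],(400,400),interpolation=cv2.INTER_CUBIC))
    if n=="top":
        c=world(q,322,181,z=.125); print("ball",c)
        for b in range(-3,15,3): pass
cv2.imwrite("pics/end2.png",np.hstack(ims))
```

```text
ball [ 0.55123883 -0.02050403  0.125     ]
```

View pics/end2.png

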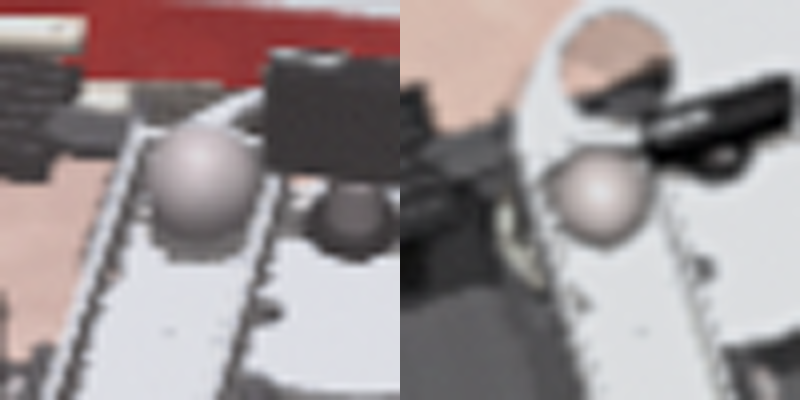

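Run:
```python
from h import *
from scipy.optimize import least_squares
for n in("scene","top"):
    q=ctrl.read_camera(n);P=[]
    for v in range(160,215):
        for u in range(300,350):
            d=q["depth"][v,u]
            if d>0:
                w=world(q,u,v,depth=d)
                if np.hypot(w[0]-.556,w[1]+.021)<.014 and w[2]>.1225:P.append(w)
    P=np.array(P); r=least_squares(lambda c:np.linalg.norm(P-c,axis=1)-.014,[.556,-.02,.123],loss="soft_l1",f_scale=.001)
    print(n,len(P),P[:,2].max(),r.x.round(4),np.abs(r.fun).mean())
# hole centre from first top picture (9 mm hole) and scene1 hole
p=dict(np.load("top0.npz"));s=dict(np.load("scene0.npz"))
print("outlet top0",world(p,321.1,177.9,z=.114),"scene1",world(s,325.4,196.4,z=.114)); print(ctrl.get_state()["time"])
```

```text
scene 111 0.14270674197217847 [ 0.5562 -0.0229  0.1272] 0.000830064129501549
top 115 0.1633956357780707 [ 0.556  -0.0206  0.1267] 0.0011923324495010188
outlet top0 [ 0.56048614 -0.01867243  0.114     ] scene1 [ 0.55944338 -0.02313952  0.114     ]
13.4667
```

The large ball fits as seated on the 22 mm hole, within calibration error. The small ball is not in the tray or on the bench, so it must have dropped into the cup.

```bash
python3 -c "
from plant import ctrl
print(ctrl.sign_off())"
```

```text
the job is handed in; nothing more can be done
None
```

I turned the dial to the middle hole, pressed the paddle for about 2 s and let the tray spring back with the large ball still in it, then handed the job in at about 13.5 s; I could not see into the cup, but the small ball is no longer in the tray or anywhere in view.

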